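Pry the stuck lid off the jewellery box

TASK

The lid of the wooden jewellery box is snapped down flush under its spring catches: put the tip of the flat pry bar into the notch in the box, lever the notch end of the lid up with the bar until it pops out of the catches, and lay the bar back down flat on the open shelf, clear of the box and the mat. Then lift the lid off and lower it, without dropping it, onto the middle of the cork mat, lying flat with its rails underneath. Leave the vase, the glass dome and the two pebbles where they stand.

Things in the scene. Friction and masses are not known exactly. Their poses are not given: they have to be found in the camera images.
- box: Wooden jewellery box, 114 (x) x 92 (y) x 105 (z) mm, fixed to the shelf. Origin: centre of its underside, z up. In the middle of its -x face is the prying notch, a 40 mm wide gap in the 10 mm thick front wall (x -57 to -47), open at the top, its floor 86 mm above the shelf; behind that wall the box is hollow. Inner recess 94 x 64 mm holds the lid.
- box_top (a point): Centre of the box's top, 105 mm above the shelf. The side walls (14 mm wide) beside the lid have flat tops at this height. Inside, at x = -6 mm of the box frame near the middle line, two spring-loaded ball catches hold a keel under the lid; some 20 N of lift there frees it. Their posts (from x = -14 mm) stop a blade pushed more than 43 mm in from the outer face.
- box_notch (a point): Middle of the outer edge of the notch's floor, (-57, 0, 86) mm in the box frame: the edge on which the bar pivots as a lever. The blade enters level, along box +x. Between the notch's floor and the lid's underside the opening is 9 mm high.
- lid: Wooden lid: plate 90 (x) x 60 (y) x 10 mm, about 120 g, on two rails along x that reach 17 mm below the plate (y 24 to 28 mm on either side). Origin: centre of the plate's underside, so 17 mm above what its rails stand on. At the start it lies in the box, axes as the box's, origin 95 mm above the shelf, top flush with the box: fingers cannot grip it.
- lid_front (a point): Middle of the lower edge of the lid's notch end, (-45, 0, 0) mm in the lid frame; 95 mm above the shelf when shut. Levered up, the lid tilts about its far (+x) end; once this point is about 11 mm up the catches let go, then push and hold the lid popped up: this point about 20 mm up, tilt about 13 degrees.
- lid_grip (a point): Point (-5, 0, 5) mm in the lid frame. Once the lid has popped up, its long sides can be gripped here from above, across y (60 mm wide), with the fingertips just above the box's side walls.
- bar: Flat pry bar, 165 mm long, about 140 g, lying flat on the shelf between the pebbles. Origin: on its underside beneath its centre of mass; x along the bar to the tip. Dark wooden handle: x -59 to 21 mm, 20 mm wide, 16 mm high. Steel blade: x 21 to 106 mm, 22 mm wide, 4 mm thick, its middle plane 8 mm above the bar's underside.
- bar_grip (a point): Middle of the handle's height above the bar's origin, (0, 0, 8) mm in the bar frame: grip the handle across its 20 mm width here.
- bar_tip (a point): Middle of the blade's end, (106, 0, 8) mm in the bar frame. With it 35 mm past the box's outer face, pitching the bar about its pivot edge by about 24 degrees (handle down, tip up) pops the lid; the handle's end clears the shelf up to about 34 degrees.
- mat: Cork mat, 140 (x) x 120 (y) x 6 (z) mm, fixed on the shelf. Origin: centre of its underside. It and the bar may be on either side of the box.
- vase: Copper-tone vase, 170 mm tall, 80 mm widest diameter, loose. Origin: centre of its underside. Bystander behind the box.
- dome: Round glass dome on a wooden base, one piece, 156 mm tall, 110 mm across, loose. Origin: centre of its underside. Bystander behind the box.
- pebble_a: Black round pebble, 60 mm across, 24 mm high, loose, beside the bar's blade. Origin: centre of its underside. Bystander.
- pebble_b: Black round pebble like the other, on the other side of the bar's blade. Bystander.
Not all that is in view belongs to the job. Leave any purple look-alike of the box alone.

How it is judged:
By the outcome, as a careful person would: the job done as asked, in the order asked, and still so for the second after the job is handed in, with the robot touching nothing.
It also fails if it takes over 72 s, if anything falls off the work surface, if the arm or the gripper's body presses on something with over 40 N, if the wrist force passes 120 N, or if a joint passes its speed limit or range.

ROBOT

A 6-joint arm with a two-finger parallel gripper is mounted at the origin on the work surface. World frame = base frame: x ahead of the robot, y to its left, z up, the work surface at z = 0. Lengths are in m, angles in rad, forces in N, time in s.
With the tool pointing down it reaches from about 0.3 to 0.85 m from the base axis. Payload 5.4 kg.
Tool frame: the origin (TCP) lies midway between the tips of the shut fingers; the grasp point (between the pads) lies 19 mm behind it; z points along the fingers, y is the line along which they close (so a half turn about z gives the same grasp; the last joint's range is limited). The gripper opens to 85 mm and grips with 20 to 120 N. Pads are 22 mm wide; open, the fingers measure 114 mm over their backs; the gripper's body (76 mm by 85 mm) begins 54 mm behind the grasp point. The pads swing forward as they close: fully open they stand 13 mm farther back than shut.
Start: joints at [-1.341, 0.158, 1.597, -0, 1.386, -0.21], TCP at [0.245, -0.52, 0.231] pointing down, gripper open.
Joint ranges: [-2.91, 2.91], [-0.94, 2.29], [0.18, 2.7], [-1.29, 4.43], [0.17, 2.64], [-3, 3]. Speed limits (rad/s): [2.57, 2.57, 3.14, 3.14, 3.14, 3.14].

INTERFACE

Orientations are given as a unit quaternion [x, y, z, w].
In Python, from rig import state, optics, finish_job gives the robot as it stands.
- The arm moves only by the tool drive_tool, never from a script. Its argument "motion" is text: rows parted by semicolons, each of 5 numbers parted by spaces: the closure, from -1 (fully open) to 1 (shut), then the shift along the tool's x, y, z in m, then the turn about the tool's z in rad. A call has exactly 10 rows; each row is the pose to reach, as a shift and turn from the pose commanded when the call began, along the tool's axes at that moment; what a row does not reach only later rows make up. A row lasts 1/12 s, in which the tool goes at most 41.7 mm and 7.16 degrees, less where a joint would pass 70% of its speed; a pose out of reach is approached as far as the arm can. A call with a gripper value outside its range is refused whole. The fingers move at their own pace and stop on an object; "force" is the grip in N (left out, the last holds). Time passes only in rows, so rows that repeat a pose let the fingers close, or fill a call up. It gives the time, the measured TCP pose, the force, the opening and the grip force at its end, in the units of the state.
- state(): the state, without advancing time (a new reading comes with each control period).
- optics.grab_frame(name): name is "scene" or "side" or "wrist"; returns a dict with "color" (400x640x3 uint8, red, green, blue), "fx", "fy", "cx", "cy" (pixels), "world_from_camera" (4x4, takes a point from camera to world coordinates). Camera axes: x right, y up, looking along -z (the intrinsics and any distortion apply to the point x, -y, -z); pixel columns grow to the right and rows downward; lengths in m; the calibration is good to about 2 mm. A picture is of the moment at which its call begins. There is no depth.
- finish_job(): hands the job in; it is judged then, once.
The state is a dict: "t": time; "joint_pos": joint angles; "qvel": joint speeds; "tau": joint torques, N m; "eef_pos": TCP position; "orientation": TCP orientation; "ft_force": force on the tool from outside, world axes, zero at the start; "torque": the same for the moment, N m; "gripper_width": finger opening in m; "grip_force": force on a finger pad.
Only numpy, scipy, OpenCV 4.12 (cv2) and the standard library are available. Lean on these libraries where they do the work, as an engineer would, in place of code of your own. Each camera call takes 0.05 s, during which the arm holds its last target. There are 200 camera calls.

## Working session

There is one attempt and no reset: what is moved stays moved. The work goes in short steps, Python scripts to look and compute and a tool call to move; the robot and the scene stay as the last step left them, time stands still between calls to the robot, and variables do not carry over. Pictures are saved under pics/ and viewed, at most 10 in all, crops included, and the job is handed in when it is done.

Besides the shell and the picture viewer there is one more tool, called after "Emit:" by a JSON object that holds its "name" and its "arguments", one argument or row to a line. drive_tool: Moves the arm, as the interface text tells. Its arguments: {"type":"object","properties":{"motion":{"type":"string"},"force":{"type":"number"}},"required":["motion"]}

```bash
mkdir -p pics; ls
python3 - <<'E'
from rig import state, optics
import cv2, numpy as np
for n in ("scene","side","wrist"):
    f=optics.grab_frame(n); cv2.imwrite(f"pics/{n}0.png",f["color"][:,:,::-1])
    print(n,{k:(np.round(v,4).tolist() if k!="color" else 0) for k,v in f.items()})
print(state())
E
```

```text
pics
scene {'color': 0, 'fx': 498.1079, 'fy': 498.1079, 'cx': 307.3704, 'cy': 201.5571, 'world_from_camera': [[-0.3024, -0.6905, 0.657, 1.2422], [0.9531, -0.2294, 0.1976, 0.2337], [0.0143, 0.686, 0.7275, 0.8694], [0.0, 0.0, 0.0, 1.0]]}
side {'color': 0, 'fx': 410.7667, 'fy': 410.7667, 'cx': 322.1596, 'cy': 203.5213, 'world_from_camera': [[-0.7905, 0.359, -0.4963, 0.018], [-0.6124, -0.4529, 0.6479, 0.6866], [0.0079, 0.8161, 0.5778, 0.6937], [0.0, 0.0, 0.0, 1.0]]}
wrist {'color': 0, 'fx': 280.099, 'fy': 280.099, 'cx': 317.4347, 'cy': 202.635, 'world_from_camera': [[0.4258, 0.8669, 0.2593, 0.3093], [-0.9048, 0.4087, 0.1196, -0.4903], [-0.0023, -0.2855, 0.9584, 0.3736], [0.0, 0.0, 0.0, 1.0]]}
{'t': 0.15, 'joint_pos': array([-1.34109631e+00,  1.58898449e-01,  1.59792756e+00, -1.70613615e-05,
        1.38623293e+00, -2.10070397e-01]), 'qvel': array([ 0.00031261, -0.00255737, -0.00331204,  0.00021327, -0.00094379,
        0.00052826]), 'tau': array([ 3.75174259e-04, -3.96378279e+01, -3.31785285e+01, -3.68368737e-04,
        5.44736700e-03, -1.84844600e-05]), 'eef_pos': array([ 0.24467868, -0.51982799,  0.23055409]), 'orientation': array([ 9.75921890e-01,  2.18119068e-01, -1.55797851e-05, -7.33025117e-04]), 'ft_force': array([-0.0439366 , -0.48409745,  0.1794341 ]), 'torque': array([-0.02189682,  0.02420955, -0.01200642]), 'grip_force': 0.0, 'gripper_width': 0.08553852759818042}
```

View pics/scene0.png

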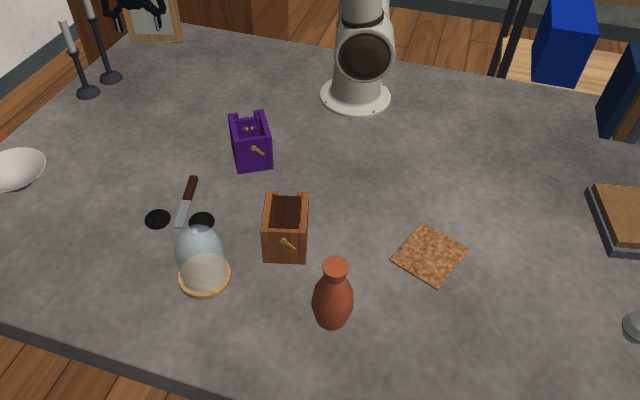

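View pics/side0.png

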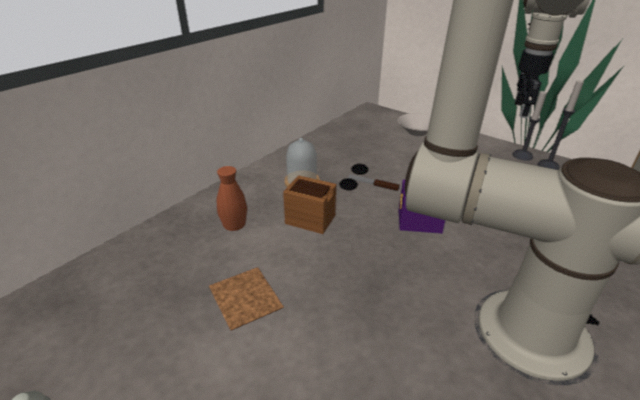

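The scene shows the wooden box at (285,228), with the purple look-alike at (250,140). The bar's handle is at (190,187) and its blade at (181,215), between the pebbles at (158,219) and (202,220). The mat is at (429,255), the vase at (333,295) and the dome at (203,262). In the side view the box is at (310,203), the mat at (246,297) and the bar at (385,184).

Candidates: wooden box (285,228) or purple box (250,140), and I choose the wooden one. For the bar, only the dark handle at (190,187) fits. For the mat, the cork at (429,255) fits rather than the book at (620,215).

```bash
cat > h.py <<'E'
import numpy as np, cv2
from rig import state, optics
def grab(n,name=None):
    f=optics.grab_frame(n)
    if name: cv2.imwrite(f"pics/{name}.png",f["color"][:,:,::-1])
    return f
def ray(f,p):
    T=f["world_from_camera"]; d=np.array([(p[0]-f["cx"])/f["fx"],-(p[1]-f["cy"])/f["fy"],-1.])
    d=T[:3,:3]@d; return T[:3,3],d/np.linalg.norm(d)
def plane(f,p,z):
    o,d=ray(f,p); return o+d*(z-o[2])/d[2]
def tri(a,p,b,q):
    o1,d1=ray(a,p); o2,d2=ray(b,q)
    s=np.linalg.lstsq(np.c_[d1,-d2],o2-o1,rcond=None)[0]
    x,y=o1+s[0]*d1,o2+s[1]*d2
    return (x+y)/2,np.linalg.norm(x-y)
def proj(f,P):
    T=f["world_from_camera"]; c=T[:3,:3].T@(np.asarray(P)-T[:3,3])
    return np.array([f["cx"]+f["fx"]*c[0]/-c[2], f["cy"]-f["fy"]*c[1]/-c[2]])
E
python3 - <<'E'
from h import *
a=grab("scene"); b=grab("side")
def up(f,x,y,w,h,k): return cv2.resize(f["color"][y:y+h,x:x+w,::-1],None,fx=k,fy=k,interpolation=cv2.INTER_CUBIC)
A=up(a,140,165,180,110,4); B=up(b,270,150,144,88,5)
B=cv2.resize(B,(720,440))[:, :]
cv2.imwrite("pics/cropA.png",A); cv2.imwrite("pics/cropB.png",B)
for n,p,z in (("handle",(190,187),.008),("blade",(181,215),.008),("mat",(429,255),.006),("boxtop",(286,211),.105),("peb",(158,219),.012),("peb",(202,220),.012)): print(n,plane(a,p,z).round(3))
for n,p,z in (("handle",(385,184),.008),("mat",(246,297),.006),("boxtop",(310,190),.105)): print(n,plane(b,p,z).round(3))
for n,f in(("s",a),("d",b)):
    hsv=cv2.cvtColor(f["color"],cv2.COLOR_RGB2HSV); m=cv2.inRange(hsv,(5,90,70),(20,255,255))
    for c in cv2.findContours(m,0,2)[0]:
        if cv2.contourArea(c)>300:
            r=cv2.minAreaRect(c); ap=cv2.approxPolyDP(c,5,True)[:,0]; print(n,np.round(r[0]),len(ap),ap.tolist() if len(ap)<8 else "",[plane(f,p,.006).round(3).tolist() for p in ap] if len(ap)==4 else "")
E
```

```text
handle [ 0.508 -0.286  0.008]
blade [ 0.597 -0.264  0.008]
mat [0.531 0.298 0.006]
boxtop [ 0.591 -0.008  0.105]
peb [ 0.627 -0.306  0.012]
peb [ 0.599 -0.209  0.012]
handle [ 0.518 -0.286  0.008]
mat [0.522 0.299 0.006]
boxtop [ 0.586 -0.002  0.105]
s [ 94. 367.] 3 [[0, 335], [0, 399], [189, 399]] 
s [205. 282.] 9  
s [334. 292.] 9  
s [429. 254.] 4 [[422, 222], [389, 259], [438, 289], [468, 248]] [[0.441, 0.269, 0.006], [0.569, 0.218, 0.006], [0.613, 0.328, 0.006], [0.485, 0.378, 0.006]]
s [284. 227.] 10  
s [617. 215.] 4 [[595, 183], [615, 246], [639, 248], [639, 187]] [[0.175, 0.662, 0.006], [0.376, 0.689, 0.006], [0.366, 0.74, 0.006], [0.155, 0.766, 0.006]]
s [32. 93.] 4 [[67, 48], [0, 100], [0, 142], [77, 75]] [[0.047, -0.969, 0.006], [0.357, -0.971, 0.006], [0.512, -0.839, 0.006], [0.174, -0.841, 0.006]]
s [566.  60.] 8  
s [441.  40.] 4 [[389, 6], [395, 59], [486, 75], [502, 23]] [[-0.61, -0.015, 0.006], [-0.24, 0.078, 0.006], [-0.24, 0.369, 0.006], [-0.613, 0.402, 0.006]]
s [294.  24.] 4 [[251, 0], [251, 34], [334, 48], [338, 0]] [[-0.483, -0.528, 0.006], [-0.239, -0.429, 0.006], [-0.242, -0.13, 0.006], [-0.594, -0.212, 0.006]]
s [152.  20.] 8  
d [246. 296.] 4 [[258, 268], [209, 286], [230, 329], [282, 307]] [[0.566, 0.219, 0.006], [0.611, 0.328, 0.006], [0.486, 0.378, 0.006], [0.442, 0.271, 0.006]]
d [305. 201.] 8  
d [230. 198.] 9
```

View pics/cropA.png

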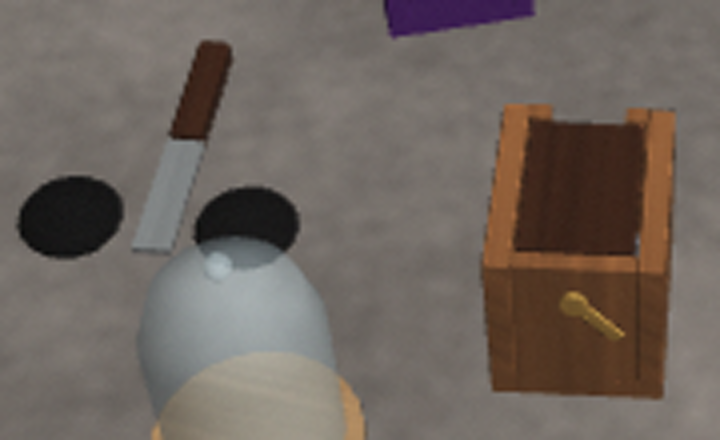

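The crop confirms the bar: handle end at crop (214,42), blade tip at (152,250), pebbles on either side. The wooden box has its notch on the far edge at about (590,108), and its top corners are at (503,105), (676,110), (670,272) and (484,268).

Run:
```python
from h import *
a=grab("scene")
P=lambda u,v,z: plane(a,(140+u/4,165+v/4),z)
e,t=P(214,42,.012),P(152,250,.010); print("bar end/tip",e,t,np.linalg.norm(t-e),np.degrees(np.arctan2(*(t-e)[1::-1])))
c=np.array([P(*p,.105) for p in((503,105),(676,110),(670,272),(484,268))]); print("box",c.round(4).tolist(),c.mean(0))
print([np.linalg.norm(c[i]-c[i-1]).round(4) for i in range(4)])
x=(c[2]+c[3]-c[0]-c[1]); y=c[1]+c[2]-c[0]-c[3]; print(np.degrees(np.arctan2(x[1],x[0])),np.degrees(np.arctan2(y[1],y[0])))
for p in((229,113),(269,112),(272,168),(237,172)): print("purple",plane(a,p,.105 if p[1]<150 else 0).round(3))
from scipy.spatial.transform import Rotation as R
print(R.from_quat(state()["orientation"]).as_matrix().round(3))
```

```text
bar end/tip [ 0.47225585 -0.29371292  0.012     ] [ 0.63428971 -0.25167802  0.01      ] 0.16740938556816867 14.54311083063019
box [[0.5511, -0.0679, 0.105], [0.5253, 0.0213, 0.105], [0.6338, 0.0524, 0.105], [0.6604, -0.0363, 0.105]] [ 0.5926367  -0.00763817  0.105     ]
[np.float64(0.1138), np.float64(0.0929), np.float64(0.1128), np.float64(0.0926)]
16.042730378596264 106.38575853873182
purple [ 0.321 -0.255  0.105]
purple [ 0.285 -0.161  0.105]
purple [ 0.373 -0.124  0.   ]
purple [ 0.415 -0.203  0.   ]
[[ 0.905  0.426 -0.   ]
 [ 0.426 -0.905  0.001]
 [ 0.    -0.001 -1.   ]]
```

Emit:
{"name": "drive_tool", "arguments": {
  "motion": "-0.1 0.04 -0.011 0 0.02;-0.1 0.08 -0.022 0 0.04;-0.1 0.12 -0.033 0 0.06;-0.1 0.16 -0.044 0 0.08;-0.1 0.2 -0.055 0 0.1;-0.1 0.24 -0.066 0 0.12;-0.1 0.28 -0.077 0 0.14;-0.1 0.32 -0.088 0 0.16;-0.1 0.36 -0.097 0 0.187;-0.1 0.36 -0.097 0 0.187",
  "force": 30
}}

```text
t: 1.13
eef_pos: [0.5336, -0.2739, 0.2312]
orientation: [0.992, 0.129, 0.001, -0.001]
ft_force: [0.4, -0.1, 0.0]
gripper_width: 0.047
grip_force: 0.0
```

Run:
```python
from h import *
w=grab("wrist","wrist1"); s=state(); print(s["t"],s["eef_pos"],s["gripper_width"],s["ft_force"])
for P in((.529,-.279,.016),(.634,-.252,.010),(.472,-.294,.016)): print(proj(w,P).round(1))
```

```text
1.1833 [ 0.53143068 -0.27638274  0.23107494] 0.04690634424390864 [ 0.51457535 -0.34912571 -0.39954342]
[320.  181.1]
[320.8  92.6]
[319.8 223.5]
```

View pics/wrist1.png

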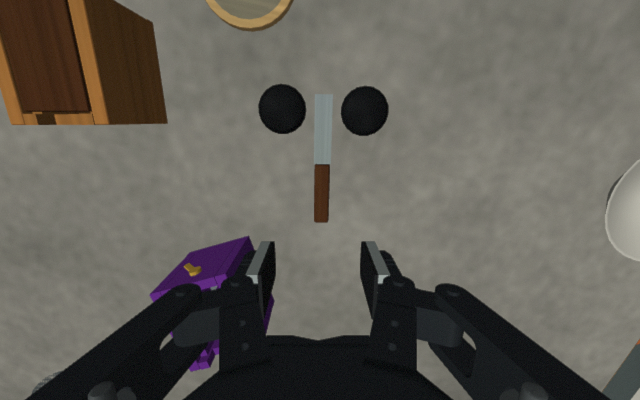

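The wrist view matches the prediction: the bar's handle end is at (321,222), the tip edge at (323,94) and the handle/blade joint at (322,164), with the pebbles at (282,109) and (364,111).

Run:
```python
from h import *
from scipy.spatial.transform import Rotation as R
w=grab("wrist"); a=grab("scene"); s=state()
for n,pw,pa in(("end",(321,222),(193.5,175.5)),("joint",(322,164),(140+188/4,165+139/4)),("tip",(323.3,94.5),(178,227.5))):
    print(n,*tri(w,pw,a,pa),plane(w,pw,.012))
e,t=plane(w,(321,222),.010),plane(w,(323.3,94.5),.010); u=(t-e)/np.linalg.norm(t-e)
yaw=np.degrees(np.arctan2(u[1],u[0])); g=e+.059*u; print(np.linalg.norm(t-e),yaw,g, t-.106*u)
M=R.from_quat(s["orientation"]).as_matrix(); print(s["eef_pos"],np.degrees(np.arctan2(M[1,0],M[0,0])), "shift",M.T@(np.r_[g[:2],.001]-s["eef_pos"]))
```

```text
end [ 0.46732428 -0.29822168  0.00562955] 0.001914615584026851 [ 0.47031659 -0.29820475  0.012     ]
joint [ 0.54549969 -0.27784755  0.00247691] 0.003605888589837706 [ 0.5480234  -0.27872718  0.012     ]
tip [ 0.62976205 -0.25714759  0.00246821] 0.002905441657408424 [ 0.6298413  -0.25834606  0.012     ]
0.16533659360605168 14.028641813701222 [ 0.52683848 -0.28411852  0.01      ] [ 0.52716504 -0.28403693  0.01      ]
[ 0.5291376  -0.27909936  0.23103843] 14.550495545234813 shift [-0.00330378  0.00429395  0.23004087]
```

Emit:
{"name": "drive_tool", "arguments": {
  "motion": "-0.1 -0.003 0.003 0.03 0.009;-0.1 -0.003 0.003 0.06 0.009;-0.1 -0.003 0.003 0.09 0.009;-0.1 -0.003 0.003 0.12 0.009;-0.1 -0.003 0.003 0.15 0.009;-0.1 -0.003 0.003 0.18 0.009;-0.1 -0.003 0.003 0.2 0.009;-0.1 -0.003 0.003 0.215 0.009;-0.1 -0.003 0.003 0.223 0.009;-0.1 -0.003 0.003 0.226 0.009"
}}

```text
t: 2.12
eef_pos: [0.5253, -0.2834, 0.0039]
orientation: [0.993, 0.121, -0.001, -0.001]
ft_force: [0.4, -0.0, 0.3]
gripper_width: 0.047
grip_force: 0.0
```

Emit:
{"name": "drive_tool", "arguments": {
  "motion": "-0.1 0 0 0.001 0;-0.1 0 0 0.002 0;0.1 0 0 0.002 0;0.3 0 0 0.002 0;0.5 0 0 0.002 0;0.8 0 0 0.002 0;0.8 0 0 0.002 0;0.8 0 0 0.002 0;0.8 0 0 0.002 0;0.8 0 0 0.002 0",
  "force": 40
}}

```text
t: 2.95
eef_pos: [0.5277, -0.2833, 0.0043]
orientation: [0.993, 0.122, 0.001, 0.001]
ft_force: [-1.4, 0.8, 6.0]
gripper_width: 0.0186
grip_force: 41.5
```

Emit:
{"name": "drive_tool", "arguments": {
  "motion": "0.8 0 0 -0.005 0;0.8 0 0 -0.015 0;0.8 0 0 -0.03 0;0.8 0 0 -0.05 0;0.8 0 0 -0.07 0;0.8 0 0 -0.09 0;0.8 0 0 -0.11 0;0.8 0 0 -0.13 0;0.8 0 0 -0.145 0;0.8 0 0 -0.15 0"
}}

```text
t: 3.78
eef_pos: [0.5283, -0.2838, 0.1568]
orientation: [0.993, 0.122, 0.002, 0.002]
ft_force: [0.7, -1.4, -1.1]
gripper_width: 0.0187
grip_force: 40.7
```

Run:
```python
from h import *
from scipy.spatial.transform import Rotation as R
s=state(); M=R.from_quat(s["orientation"]).as_matrix(); yaw=np.degrees(np.arctan2(M[1,0],M[0,0])); print(s["eef_pos"],yaw,s["ft_force"],s["gripper_width"])
u=np.array([np.cos(np.radians(16.2)),np.sin(np.radians(16.2))]); n=np.array([.5926,-.0076])-.057*u
g=n-.121*u; print(n,g,"shift",M.T@np.r_[g-s["eef_pos"][:2],0],"turn",np.radians(yaw-16.2))
```

```text
[ 0.52826794 -0.28379214  0.15683007] 13.977467432569165 [ 0.67201996 -1.3520551  -1.13692741] 0.018678823177935754
[ 0.53786326 -0.02350249] [ 0.42166772 -0.05726042] shift [-0.04872712 -0.24556997 -0.00113401] turn -0.03879051103447095
```

Emit:
{"name": "drive_tool", "arguments": {
  "motion": "0.8 -0.005 -0.03 0 -0.005;0.8 -0.012 -0.06 0 -0.01;0.8 -0.018 -0.09 0 -0.015;0.8 -0.025 -0.12 0 -0.02;0.8 -0.031 -0.15 0 -0.025;0.8 -0.037 -0.18 0 -0.03;0.8 -0.042 -0.21 0 -0.035;0.8 -0.047 -0.235 0 -0.039;0.8 -0.049 -0.246 0 -0.039;0.8 -0.049 -0.246 0 -0.039"
}}

```text
t: 4.62
eef_pos: [0.4188, -0.0541, 0.1526]
orientation: [0.99, 0.142, -0.001, -0.001]
ft_force: [-0.1, -2.0, -0.9]
gripper_width: 0.019
grip_force: 40.7
```

Emit:
{"name": "drive_tool", "arguments": {
  "motion": "0.8 0 0 0.01 0;0.8 0 0 0.02 0;0.8 0 0 0.03 0;0.8 0 0 0.038 0;0.8 0 0 0.038 0;0.8 0 0 0.038 0;0.8 0 0 0.038 0;0.8 0 0 0.038 0;0.8 0 0 0.038 0;0.8 0 0 0.038 0"
}}

```text
t: 5.45
eef_pos: [0.4205, -0.0561, 0.1157]
orientation: [0.99, 0.141, 0.0, 0.0]
ft_force: [1.2, 1.0, -1.1]
gripper_width: 0.0191
grip_force: 40.7
```

Run:
```python
from h import *
from scipy.spatial.transform import Rotation as R
s=state(); M=R.from_quat(s["orientation"]).as_matrix(); yaw=np.degrees(np.arctan2(M[1,0],M[0,0])); print(s["eef_pos"],yaw)
w=grab("wrist"); a=grab("scene"); b=grab("side")
def crop(f,x,y,ww,hh,k): return cv2.resize(f["color"][y:y+hh,x:x+ww,::-1],None,fx=k,fy=k,interpolation=cv2.INTER_CUBIC)
W=crop(w,200,0,240,200,1.67*2); A=crop(a,225,160,110,100,4); 
W=crop(w,220,40,200,150,2.9); A=crop(a,225,165,100,75,2.9*2)
cv2.imwrite("pics/ins.png",np.vstack([W[:300,:580],A[:300,:580]]) )
for z in (.0865,.0905): print([proj(f,(.5234,-.0277,z)).round(1) for f in(w,a,b)])
cv2.imwrite("pics/ins_b.png",crop(b,270,150,160,100,5))
```

```text
[ 0.42048835 -0.05614964  0.11574826] 16.20319520426811
[array([318.6,  52.1]), array([287.8, 192.8]), array([335. , 199.9])]
[array([318.6,  50.4]), array([287.8, 191.5]), array([335. , 198.6])]
```

View pics/ins.png

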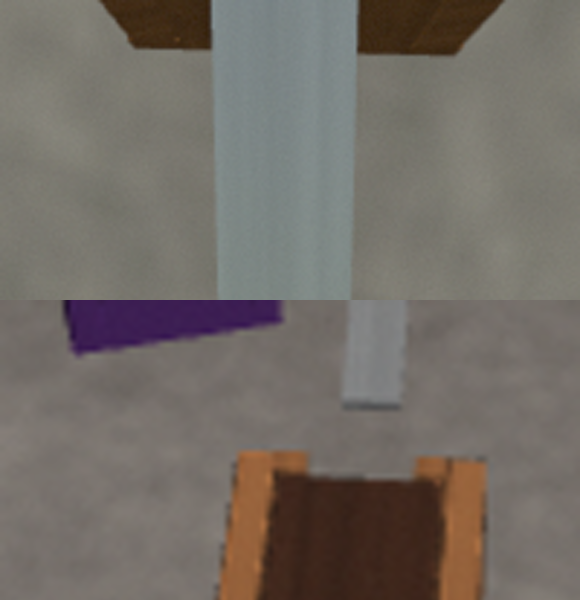

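View pics/ins_b.png

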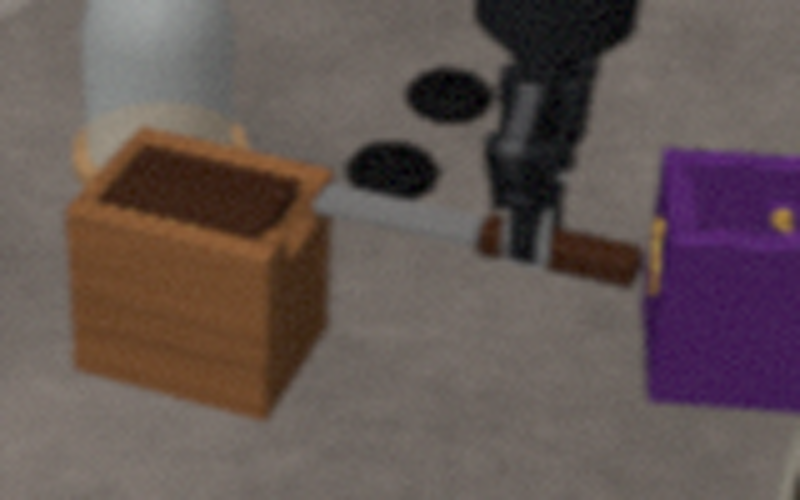

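The wrist view shows the blade roughly centred on the box front. The scene crop shows the tip end at (371,405) and the notch walls at x 307 and 417, row 456. The side crop shows the tip at about (324,197).

Run:
```python
from h import *
a=grab("scene"); b=grab("side"); s=state()
def A(u,v): return (225+u/5.8,165+(v-300)/5.8)
def B(u,v): return (270+u/5,150+v/5)
tip,r=tri(a,A(372,404),b,B(325,197)); print("tip",tip,r)
u=np.array([np.cos(np.radians(16.2)),np.sin(np.radians(16.2))]); v=np.array([-u[1],u[0]])
g=s["eef_pos"]; d=tip[:2]-g[:2]; print("tip rel tcp: along",d@u,"lat",d@v,"z",tip[2]-g[2])
nt=plane(a,A(362,456),.105)[:2]; print("notch top mid",nt)
d=nt-g[:2]; print("notch rel tcp along",d@u,"lat",d@v)
# notch two-view: side notch near corner bottom outer
print(tri(a,A(307,453),b,B(328,170)),tri(a,A(417,458),b,B(300,218)))
# box top corners two views
for p,q in (((238,453),(331,170)),((485,460),(268,240))): print("corner",*tri(a,A(*p),b,B(*q)))
```

```text
tip [ 0.52354243 -0.02496983  0.11928499] 0.002701892748977413
tip rel tcp: along 0.10788917530877254 lat 0.0009459629804509963 z 0.00387450352486593
notch top mid [ 0.53821074 -0.02318197]
notch rel tcp along 0.1224738652249181 lat -0.001429493762629734
(array([ 0.54302776, -0.0472088 ,  0.11196071]), np.float64(0.01438831159748447)) (array([ 0.53077463, -0.00792575,  0.10864375]), np.float64(0.012062328616410465))
corner [ 0.54999013 -0.06805713  0.10414683] 0.0010409727682539063
corner [0.52882334 0.01893254 0.11203407] 0.008134787152616956
```

Emit:
{"name": "drive_tool", "arguments": {
  "motion": "0.8 0 0.002 0.01 0;0.8 0 0.002 0.02 0;0.8 0 0.002 0.029 0;0.8 0 0.002 0.029 0;0.8 0 0.002 0.029 0;0.8 0.005 0.002 0.029 0;0.8 0.01 0.002 0.029 0;0.8 0.016 0.002 0.029 0;0.8 0.022 0.002 0.029 0;0.8 0.022 0.002 0.029 0"
}}

```text
t: 6.53
eef_pos: [0.4434, -0.0517, 0.0869]
orientation: [0.99, 0.141, 0.001, 0.0]
ft_force: [0.4, 0.4, -1.9]
gripper_width: 0.0188
grip_force: 40.7
```

Emit:
{"name": "drive_tool", "arguments": {
  "motion": "0.8 0.005 0 0 0;0.8 0.01 0 0 0;0.8 0.015 0 0 0;0.8 0.02 0 0 0;0.8 0.024 0 0 0;0.8 0.027 0 0 0;0.8 0.027 0 0 0;0.8 0.027 0 0 0;0.8 0.027 0 0 0;0.8 0.027 0 0 0"
}}

```text
t: 7.37
eef_pos: [0.4675, -0.0442, 0.0862]
orientation: [0.99, 0.141, -0.0, -0.0]
ft_force: [-0.1, -0.7, -0.6]
gripper_width: 0.0187
grip_force: 40.7
```

Emit:
{"name": "drive_tool", "arguments": {
  "motion": "0.8 0 0 0.003 0;0.8 0 0 0.006 0;0.8 0 0 0.009 0;0.8 0 0 0.012 0;0.8 0.001 0 0.015 0;0.8 0.001 0 0.018 0;0.8 0.002 0 0.02 0;0.8 0.002 0 0.022 0;0.8 0.002 0 0.022 0;0.8 0.002 0 0.022 0"
}}

```text
t: 8.2
eef_pos: [0.4688, -0.044, 0.0639]
orientation: [0.99, 0.141, -0.001, 0.0]
ft_force: [-4.5, -4.0, 4.6]
gripper_width: 0.0185
grip_force: 42.8
```

Emit:
{"name": "drive_tool", "arguments": {
  "motion": "0.8 0.001 0 0.002 0;0.8 0.001 0 0.004 0;0.8 0.002 0 0.006 0;0.8 0.003 0 0.008 0;0.8 0.004 0 0.01 0;0.8 0.005 0 0.012 0;0.8 0.005 0 0.013 0;0.8 0.005 0 0.013 0;0.8 0.005 0 0.013 0;0.8 0.005 0 0.013 0"
}}

```text
t: 9.03
eef_pos: [0.4739, -0.0422, 0.051]
orientation: [0.99, 0.141, -0.001, -0.0]
ft_force: [-4.5, -1.3, 2.0]
gripper_width: 0.0188
grip_force: 44.0
```

Run:
```python
from h import *
a=grab("scene"); b=grab("side"); s=state(); print(s["eef_pos"],s["ft_force"])
def crop(f,x,y,ww,hh,k): return cv2.resize(f["color"][y:y+hh,x:x+ww,::-1],None,fx=k,fy=k,interpolation=cv2.INTER_CUBIC)
cv2.imwrite("pics/lev.png",np.hstack([crop(a,225,150,100,120,4),crop(b,275,150,100,120,4)]))
```

```text
[ 0.47394246 -0.04219717  0.05099175] [-5.02063277 -1.22691008  1.68811253]
```

View pics/lev.png

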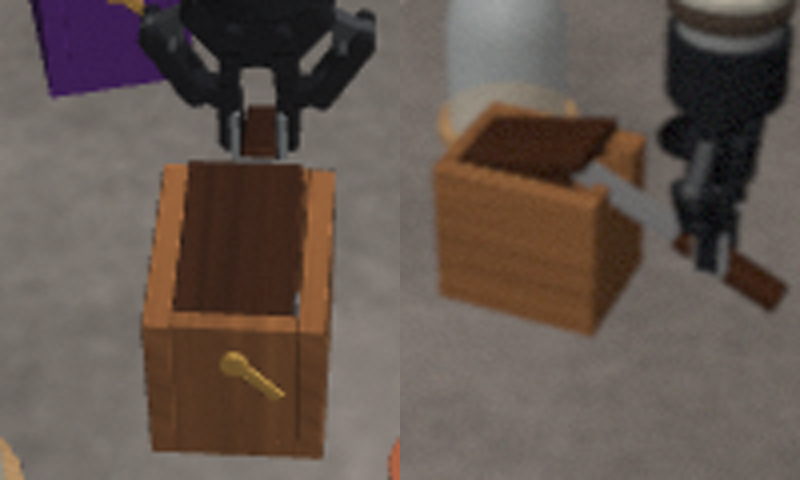

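The lid's notch end stands clearly up: in the side half its front edge is at (615,122), above the wall. The bar is pitched in the notch. I retract it straight back.

Emit:
{"name": "drive_tool", "arguments": {
  "motion": "0.8 -0.005 0 0 0;0.8 -0.012 0 0 0;0.8 -0.02 0 0 0;0.8 -0.028 0 0 0;0.8 -0.036 0 0 0;0.8 -0.044 0 0 0;0.8 -0.052 0 0 0;0.8 -0.06 0 0 0;0.8 -0.06 0 0 0;0.8 -0.06 0 0 0"
}}

```text
t: 9.97
eef_pos: [0.4166, -0.0592, 0.0514]
orientation: [0.99, 0.141, 0.0, 0.0]
ft_force: [0.4, -0.2, -0.4]
gripper_width: 0.0185
grip_force: 43.5
```

Emit:
{"name": "drive_tool", "arguments": {
  "motion": "0.8 0 -0.02 0 0;0.8 0 -0.04 0 0;0.8 0 -0.06 0 0;0.8 0 -0.08 0 0;0.8 0 -0.1 0 0;0.8 0 -0.12 0 0;0.8 0 -0.135 0 0;0.8 0 -0.147 0 0;0.8 0 -0.147 0 0;0.8 0 -0.147 0 0"
}}

```text
t: 10.8
eef_pos: [0.3762, 0.0824, 0.0515]
orientation: [0.99, 0.142, 0.0, 0.0]
ft_force: [0.2, 0.8, -0.8]
gripper_width: 0.0188
grip_force: 43.5
```

Emit:
{"name": "drive_tool", "arguments": {
  "motion": "0.8 0 0 0.007 0;0.8 0 0 0.014 0;0.8 0 0 0.02 0;0.8 0 0 0.024 0;0.8 0 0 0.028 0;0.8 0 0 0.032 0;0.8 0 0 0.036 0;0.8 0 0 0.038 0;0.8 0 0 0.04 0;0.8 0 0 0.04 0",
  "force": 25
}}

```text
t: 11.63
eef_pos: [0.3806, 0.082, 0.0135]
orientation: [0.99, 0.14, 0.005, 0.0]
ft_force: [5.9, 2.8, 10.0]
gripper_width: 0.0187
grip_force: 45.9
```

Emit:
{"name": "drive_tool", "arguments": {
  "motion": "0.8 0 0 0.002 0;0.8 0 0 0.004 0;0.8 0 0 0.006 0;0.8 0 0 0.007 0;0.8 0 0 0.008 0;0.8 0 0 0.009 0;0.8 0 0 0.009 0;0.8 0 0 0.009 0;0.8 0 0 0.009 0;0.8 0 0 0.009 0",
  "force": 20
}}

```text
t: 12.47
eef_pos: [0.3811, 0.0816, 0.0048]
orientation: [0.99, 0.141, 0.005, 0.001]
ft_force: [5.2, 0.9, 8.7]
gripper_width: 0.0191
grip_force: 46.8
```

Run:
```python
from h import *
a=grab("scene"); b=grab("side"); w=grab("wrist"); s=state(); print(s["eef_pos"],s["ft_force"],s["grip_force"])
def crop(f,x,y,ww,hh,k): return cv2.resize(f["color"][y:y+hh,x:x+ww,::-1],None,fx=k,fy=k,interpolation=cv2.INTER_CUBIC)
cv2.imwrite("pics/lay.png",np.vstack([np.hstack([crop(a,250,90,100,75,4),crop(b,280,200,100,75,4)]),cv2.resize(crop(w,170,0,300,200,2),(800,300)) ]))
```

```text
[0.3810906  0.08159466 0.00480519] [5.76519166 1.59554578 7.77170773] 46.84517025947571
```

View pics/lay.png

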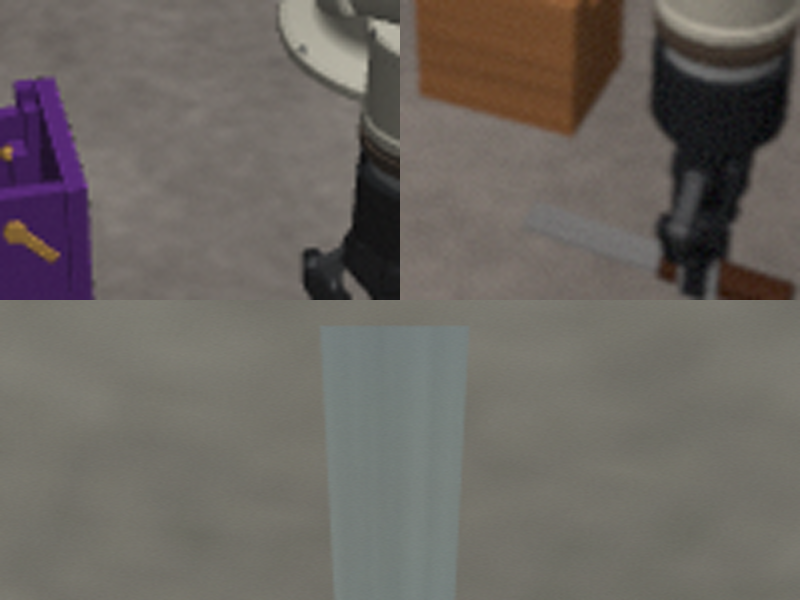

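The bar lies essentially flat on the shelf: in the side view the blade runs from (530,217) to the handle at (730,280). I release it and go up.

Emit:
{"name": "drive_tool", "arguments": {
  "motion": "0.6 0 0 0 0;0.4 0 0 0 0;0.2 0 0 0 0;0 0 0 0 0;0 0 0 0 0;0 0 0 0 0;0 0 0 -0.005 0;0 0 0 -0.02 0;0 0 0 -0.05 0;0 0 0 -0.09 0"
}}

```text
t: 13.45
eef_pos: [0.3729, 0.0824, 0.0912]
orientation: [0.99, 0.141, -0.003, -0.001]
ft_force: [1.7, 0.8, 0.4]
gripper_width: 0.043
grip_force: 0.0
```

Emit:
{"name": "drive_tool", "arguments": {
  "motion": "-0.5 0 0 -0.03 0;-0.5 0 0 -0.06 0;-0.5 0 0 -0.09 0;-0.5 0 0 -0.12 0;-0.5 0 0.02 -0.14 0;-0.5 0.03 0.04 -0.14 0;-0.5 0.06 0.06 -0.14 0;-0.5 0.09 0.08 -0.14 0;-0.5 0.1 0.1 -0.14 0;-0.5 0.1 0.12 -0.14 0"
}}

```text
t: 14.28
eef_pos: [0.5071, -0.0057, 0.2322]
orientation: [0.99, 0.141, 0.0, -0.0]
ft_force: [0.3, 0.0, -0.6]
gripper_width: 0.0642
grip_force: 0.0
```

Run:
```python
from h import *
from scipy.spatial.transform import Rotation as R
w=grab("wrist","w2"); a=grab("scene","s2"); b=grab("side","b2"); s=state(); 
M=R.from_quat(s["orientation"]).as_matrix(); yaw=np.degrees(np.arctan2(M[1,0],M[0,0])); print(s["t"],s["eef_pos"],yaw,s["gripper_width"],s["ft_force"])
u=np.array([np.cos(np.radians(16.2)),np.sin(np.radians(16.2))]); c=np.array([.5926,-.0076]); g=c-.006*u
print("lid grip",g,"shift",M.T@(np.r_[g,.25]-s["eef_pos"]))
W=cv2.resize(w["color"][:,:,::-1],(480,300)); crop=lambda f,x,y,ww,hh,k: cv2.resize(f["color"][y:y+hh,x:x+ww,::-1],None,fx=k,fy=k,interpolation=cv2.INTER_CUBIC)
top=np.hstack([W,crop(a,250,170,64,60,5)]); bot=crop(b,240,140,160,60,5)
cv2.imwrite("pics/after.png",np.vstack([top,bot]))
```

```text
14.4333 [ 0.50528617 -0.00584195  0.23211702] 16.093403236849536 0.06388577500950077 [-0.23967649 -0.64914738 -0.23192322]
lid grip [ 0.58683824 -0.00927395] shift [ 0.07738954  0.02589156 -0.01796679]
```

View pics/after.png

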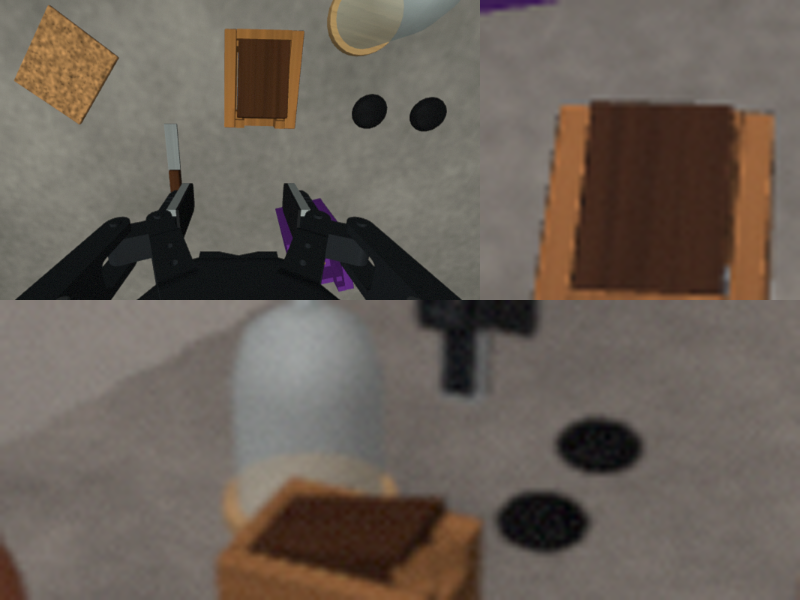

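The bar lies flat, at wrist-panel (172,160), clear of the mat and the box. The lid is popped: its front edge runs from scene-panel (591,101) to (735,105), and from side-panel (447,497) to (387,578).

Run:
```python
from h import *
w=grab("wrist"); a=grab("scene"); b=grab("side")
p,r=tri(a,(272.2,190.2),b,(329.4,179.4)); q,r2=tri(a,(301,191),b,(317.4,195.6)); print(p,r,q,r2,np.linalg.norm(p-q))
m=(p+q)/2; u=np.array([np.cos(np.radians(16.2)),np.sin(np.radians(16.2))]); d=m[:2]-np.array([.5926,-.0076]); print("front mid in box:",d@u,d@[-u[1],u[0]],m[2])
# box lateral check from wrist: outer top edges row near y~32*4/3
l,rr=plane(w,(234*4/3,34*4/3),.105),plane(w,(302*4/3-1,34*4/3),.105); print("wrist back edge mid",(l+rr)/2,np.linalg.norm(l-rr)); print("exp",np.array([.5926,-.0076])+.057*u)
```

```text
[ 0.55970351 -0.04980722  0.12338385] 0.001806086776247909 [0.54365418 0.01300703 0.11788075] 0.011877294336016298 0.0650653201702326
front mid in box: -0.04230945501613381 0.0010453744129491262 0.12063230021942897
wrist back edge mid [ 0.6416695  -0.00246861  0.105     ] 0.07728688345554335
exp [0.64733674 0.00830249]
```

Emit:
{"name": "drive_tool", "arguments": {
  "motion": "-0.75 0.025 0.009 0 0;-0.75 0.05 0.018 0 0;-0.75 0.077 0.026 0 0;-0.75 0.077 0.026 0.02 0;-0.75 0.077 0.026 0.04 0;-0.75 0.077 0.026 0.06 0;-0.75 0.077 0.026 0.08 0;-0.75 0.077 0.026 0.095 0;-0.75 0.077 0.026 0.105 0;-0.75 0.077 0.026 0.11 0"
}}

```text
t: 15.42
eef_pos: [0.5853, -0.0077, 0.1209]
orientation: [0.99, 0.141, -0.001, -0.0]
ft_force: [-1.0, 0.2, 0.2]
gripper_width: 0.0747
grip_force: 0.0
```

Emit:
{"name": "drive_tool", "arguments": {
  "motion": "-0.75 0 0 0.002 0;-0.75 0 0 0.004 0;-0.75 0 0 0.006 0;-0.75 0 0 0.008 0;-0.75 0 0 0.01 0;-0.75 0 0 0.012 0;-0.75 0 0 0.014 0;-0.75 0 0 0.016 0;-0.75 0 0 0.016 0;-0.75 0 0 0.016 0"
}}

```text
t: 16.25
eef_pos: [0.5864, -0.0087, 0.1061]
orientation: [0.99, 0.141, -0.0, -0.0]
ft_force: [-0.2, -0.1, 0.2]
gripper_width: 0.0747
grip_force: 0.0
```

Emit:
{"name": "drive_tool", "arguments": {
  "motion": "-0.6 0 0 0 0;-0.6 0 0 0 0;-0.6 0 0 0.001 0;-0.6 0 0 0.002 0;-0.6 0 0 0.003 0;-0.6 0 0 0.004 0;-0.6 0 0 0.004 0;-0.6 0 0 0.004 0;-0.6 0 0 0.004 0;-0.6 0 0 0.004 0"
}}

```text
t: 17.08
eef_pos: [0.5866, -0.0087, 0.1023]
orientation: [0.99, 0.141, 0.0, 0.0]
ft_force: [-0.8, -0.2, 0.7]
gripper_width: 0.0684
grip_force: 0.0
```

Emit:
{"name": "drive_tool", "arguments": {
  "motion": "-0.6 0 0 0.0005 0;-0.6 0 0 0.001 0;-0.6 0 0 0.0015 0;-0.6 0 0 0.002 0;-0.6 0 0 0.0025 0;-0.6 0 0 0.003 0;-0.6 0 0 0.003 0;-0.6 0 0 0.003 0;-0.6 0 0 0.003 0;-0.6 0 0 0.003 0"
}}

```text
t: 17.92
eef_pos: [0.5865, -0.0087, 0.0993]
orientation: [0.99, 0.141, -0.0, -0.0]
ft_force: [-0.1, -0.7, -0.7]
gripper_width: 0.0683
grip_force: 0.0
```

Run:
```python
from h import *
a=grab("scene"); b=grab("side"); s=state(); print(s["eef_pos"],s["ft_force"])
crop=lambda f,x,y,ww,hh,k: cv2.resize(f["color"][y:y+hh,x:x+ww,::-1],None,fx=k,fy=k,interpolation=cv2.INTER_CUBIC)
cv2.imwrite("pics/grip.png",np.hstack([crop(a,245,165,80,100,5),crop(b,275,140,80,100,5)]))
```

```text
[ 0.58656458 -0.00866619  0.09933394] [-0.68280167 -0.80072102 -0.67371744]
```

View pics/grip.png

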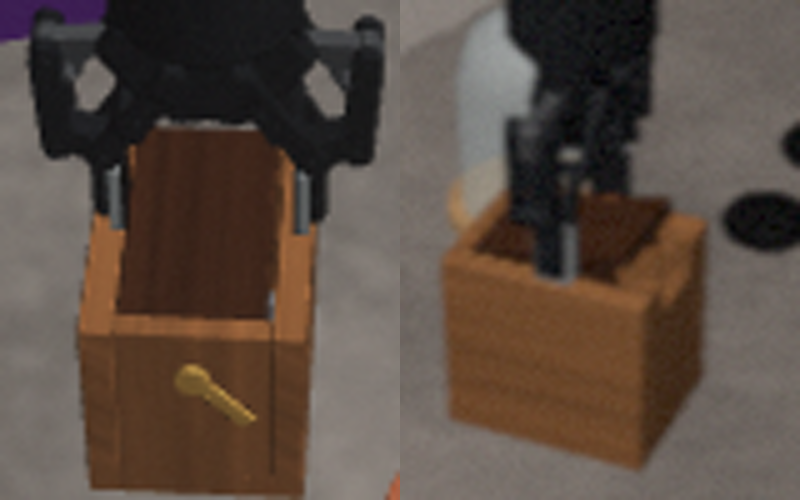

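The fingertips straddle the lid just above the side walls, at scene (115,228) and (302,232), with no contact force. I close now.

Emit:
{"name": "drive_tool", "arguments": {
  "motion": "-0.55 0 0 0 0;-0.5 0 0 0 0;-0.45 0 0 0 0;-0.4 0 0 0 0;-0.3 0 0 0 0;-0.2 0 0 0 0;-0.2 0 0 0 0;-0.2 0 0 0 0;-0.2 0 0 0 0;-0.2 0 0 0 0",
  "force": 50
}}

```text
t: 18.85
eef_pos: [0.5879, -0.0113, 0.1012]
orientation: [0.99, 0.141, 0.001, 0.003]
ft_force: [-1.7, -8.2, 5.4]
gripper_width: 0.0583
grip_force: 54.0
```

Emit:
{"name": "drive_tool", "arguments": {
  "motion": "-0.2 0 0 -0.003 0;-0.2 0 0 -0.008 0;-0.2 0 0 -0.015 0;-0.2 0 0 -0.025 0;-0.2 0 0 -0.04 0;-0.2 0 0 -0.055 0;-0.2 0 0 -0.07 0;-0.2 0 0 -0.085 0;-0.2 0 0 -0.095 0;-0.2 0 0 -0.1 0"
}}

```text
t: 19.68
eef_pos: [0.5872, -0.0083, 0.2013]
orientation: [0.99, 0.141, 0.001, 0.0]
ft_force: [-0.3, 0.2, -0.1]
gripper_width: 0.0587
grip_force: 55.2
```

Run:
```python
from h import *
from scipy.spatial.transform import Rotation as R
b=grab("side"); a=grab("scene"); s=state(); M=R.from_quat(s["orientation"]).as_matrix(); yaw=np.degrees(np.arctan2(M[1,0],M[0,0]))
print(s["eef_pos"],yaw,s["ft_force"],s["gripper_width"])
crop=lambda f,x,y,ww,hh,k: cv2.resize(f["color"][y:y+hh,x:x+ww,::-1],None,fx=k,fy=k,interpolation=cv2.INTER_CUBIC)
cv2.imwrite("pics/lift.png",np.hstack([crop(a,235,120,100,120,4),crop(b,275,110,100,120,4)]))
f=a; hsv=cv2.cvtColor(f["color"],cv2.COLOR_RGB2HSV)
mat=np.array([[.441,.269],[.569,.218],[.613,.328],[.485,.378],[.566,.219],[.611,.328],[.486,.378],[.442,.271]]).mean(0); yt=-21.7
th=np.radians(yt); g=mat-.005*np.array([np.cos(th),np.sin(th)]); print(mat,g,"shift",M.T@(np.r_[g,s["eef_pos"][2]]-s["eef_pos"]),"turn",np.radians(yaw-yt))
```

```text
[ 0.58698152 -0.00847436  0.2002934 ] 16.2181795941342 [ 0.35355822 -0.1468023  -1.61889803] 0.058571502059893615
[0.526625 0.298625] [0.52197934 0.30047373] shift [ 2.38724412e-02 -3.14808369e-01 -9.28863677e-05] turn 0.6617970802801689
```

View pics/lift.png

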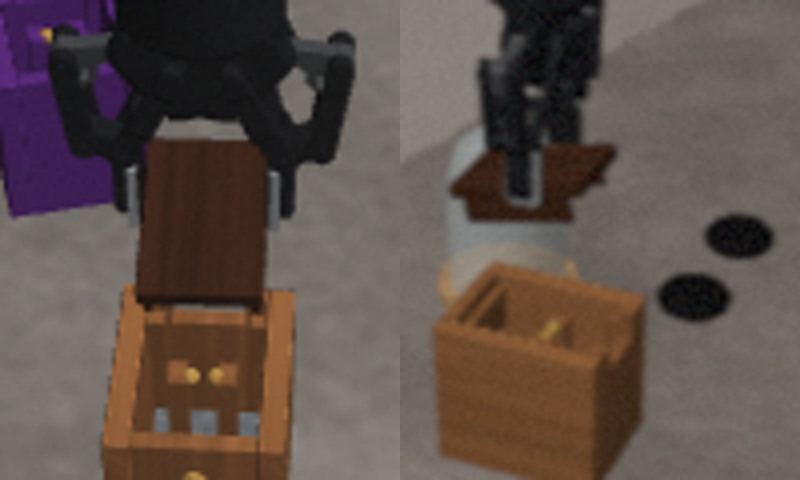

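The lid is held, still tilted about 13°, and is clear above the open box. I carry it to the mat.

Emit:
{"name": "drive_tool", "arguments": {
  "motion": "-0.2 0.002 -0.02 -0.01 0.04;-0.2 0.005 -0.055 -0.02 0.12;-0.2 0.008 -0.09 -0.02 0.2;-0.2 0.011 -0.125 -0.02 0.28;-0.2 0.013 -0.16 -0.02 0.36;-0.2 0.016 -0.195 -0.02 0.43;-0.2 0.018 -0.23 -0.02 0.5;-0.2 0.02 -0.265 -0.01 0.57;-0.2 0.022 -0.295 0 0.63;-0.2 0.024 -0.315 0 0.662"
}}

```text
t: 20.62
eef_pos: [0.5184, 0.3028, 0.1955]
orientation: [0.982, -0.189, -0.003, 0.001]
ft_force: [0.6, 0.5, -0.2]
gripper_width: 0.0584
grip_force: 55.2
```

Emit:
{"name": "drive_tool", "arguments": {
  "motion": "-0.2 0 0 0.015 0;-0.2 0 0 0.035 0;-0.2 0 0 0.055 0;-0.2 0 0 0.075 0;-0.2 0 0 0.095 0;-0.2 0 0 0.11 0;-0.2 0 0 0.12 0;-0.2 0 0 0.13 0;-0.2 0 0 0.135 0;-0.2 0 0 0.135 0"
}}

```text
t: 21.45
eef_pos: [0.5209, 0.3002, 0.063]
orientation: [0.982, -0.189, -0.001, 0.001]
ft_force: [-0.2, -0.2, -0.9]
gripper_width: 0.0586
grip_force: 55.2
```

Run:
```python
from h import *
from scipy.spatial.transform import Rotation as R
a=grab("scene"); b=grab("side"); s=state(); M=R.from_quat(s["orientation"]).as_matrix(); yaw=np.degrees(np.arctan2(M[1,0],M[0,0]))
print(s["eef_pos"],yaw,s["ft_force"])
for n,f,box in(("a",a,(370,190,490,300)),("b",b,(190,220,300,340))):
    x0,y0,x1,y1=box; hsv=cv2.cvtColor(f["color"],cv2.COLOR_RGB2HSV)[y0:y1,x0:x1]
    m=cv2.inRange(hsv,(0,80,25),(20,255,85)); m=cv2.morphologyEx(m,cv2.MORPH_OPEN,np.ones((3,3)))
    c=max(cv2.findContours(m,0,2)[0],key=cv2.contourArea); print(n,cv2.contourArea(c),(cv2.approxPolyDP(c,3,True)[:,0]+[x0,y0]).tolist())
```

```text
[0.52213954 0.30063814 0.0648503 ] -21.729577039553522 [ 0.1890448  -0.44882998 -0.87316377]
a 1041.0 [[434, 212], [412, 243], [437, 258], [447, 244], [451, 225], [447, 218]]
b 642.0 [[247, 260], [229, 267], [234, 291], [262, 279]]
```

Emit:
{"name": "drive_tool", "arguments": {
  "motion": "-0.2 0 0 0.005 0;-0.2 0 0 0.01 0;-0.2 0 0 0.015 0;-0.2 0 0 0.02 0;-0.2 0 0 0.024 0;-0.2 0 0 0.027 0;-0.2 0 0 0.029 0;-0.2 0 0 0.031 0;-0.2 0 0 0.031 0;-0.2 0 0 0.031 0",
  "force": 25
}}

```text
t: 22.38
eef_pos: [0.5217, 0.3005, 0.0333]
orientation: [0.982, -0.188, 0.0, -0.0]
ft_force: [0.3, -0.9, -1.5]
gripper_width: 0.0586
grip_force: 55.2
```

Emit:
{"name": "drive_tool", "arguments": {
  "motion": "-0.2 0 0 0.001 0;-0.2 0 0 0.002 0;-0.2 0 0 0.003 0;-0.2 0 0 0.004 0;-0.2 0 0 0.005 0;-0.2 0 0 0.006 0;-0.2 0 0 0.007 0;-0.2 0 0 0.008 0;-0.2 0 0 0.008 0;-0.2 0 0 0.008 0"
}}

```text
t: 23.22
eef_pos: [0.5216, 0.3007, 0.0264]
orientation: [0.982, -0.188, -0.0, 0.0]
ft_force: [-4.6, -0.1, 7.9]
gripper_width: 0.0586
grip_force: 56.2
```

Emit:
{"name": "drive_tool", "arguments": {
  "motion": "-0.2 0 0 0.001 0;-0.2 0 0 0.002 0;-0.2 0 0 0.003 0;-0.2 0 0 0.004 0;-0.2 0 0 0.005 0;-0.2 0 0 0.006 0;-0.2 0 0 0.007 0;-0.2 0 0 0.007 0;-0.2 0 0 0.007 0;-0.2 0 0 0.007 0"
}}

```text
t: 24.05
eef_pos: [0.5232, 0.3022, 0.0216]
orientation: [0.982, -0.188, 0.001, -0.002]
ft_force: [-6.7, 2.5, 15.8]
gripper_width: 0.0582
grip_force: 58.2
```

Emit:
{"name": "drive_tool", "arguments": {
  "motion": "-0.2 0 0 0.0005 0;-0.2 0 0 0.001 0;-0.2 0 0 0.0015 0;-0.2 0 0 0.002 0;-0.2 0 0 0.0025 0;-0.2 0 0 0.003 0;-0.2 0 0 0.003 0;-0.2 0 0 0.003 0;-0.2 0 0 0.003 0;-0.2 0 0 0.003 0"
}}

```text
t: 24.88
eef_pos: [0.522, 0.3027, 0.0183]
orientation: [0.982, -0.188, 0.0, -0.002]
ft_force: [-8.9, 4.0, 16.8]
gripper_width: 0.0583
grip_force: 59.2
```

Emit:
{"name": "drive_tool", "arguments": {
  "motion": "-0.2 0 0 0.0005 0;-0.2 0 0 0.001 0;-0.2 0 0 0.0015 0;-0.2 0 0 0.002 0;-0.2 0 0 0.002 0;-0.2 0 0 0.002 0;-0.2 0 0 0.002 0;-0.2 0 0 0.002 0;-0.2 0 0 0.002 0;-0.2 0 0 0.002 0"
}}

```text
t: 25.72
eef_pos: [0.5216, 0.3028, 0.0164]
orientation: [0.982, -0.188, -0.0, -0.002]
ft_force: [-10.8, 4.6, 17.9]
gripper_width: 0.0581
grip_force: 60.1
```

Run:
```python
from h import *
a=grab("scene"); b=grab("side"); s=state(); print(s["eef_pos"],s["ft_force"],s["torque"])
for n,f,box in(("a",a,(370,190,490,300)),("b",b,(190,220,300,340))):
    x0,y0,x1,y1=box; hsv=cv2.cvtColor(f["color"],cv2.COLOR_RGB2HSV)[y0:y1,x0:x1]
    m=cv2.inRange(hsv,(0,80,25),(20,255,95)); m=cv2.morphologyEx(m,cv2.MORPH_OPEN,np.ones((3,3)))
    c=max(cv2.findContours(m,0,2)[0],key=cv2.contourArea); print(n,cv2.contourArea(c),(cv2.approxPolyDP(c,2.5,True)[:,0]+[x0,y0]).tolist())
th=np.radians(-21.7); u=np.array([np.cos(th),np.sin(th)]); v=np.array([-u[1],u[0]]); c0=np.array([.522,.3027])+.005*u
for sx in(-1,1):
  for sy in(-1,1):
    P=np.r_[c0+sx*.045*u+sy*.03*v,.033]; print(sx,sy,[proj(f,P).round(0).tolist() for f in(a,b)], [proj(f,P+[0,0,.008]).round(0).tolist() for f in(a,b)])
```

```text
[0.52154792 0.30284841 0.01636601] [-11.53598361   4.70794334  18.66327571] [ 0.46488194  1.49193422 -0.006529  ]
a 906.0 [[430, 228], [410, 255], [434, 269], [443, 258], [447, 240], [444, 234]]
b 759.5 [[248, 272], [236, 276], [231, 284], [236, 308], [263, 298], [255, 279]]
-1 -1 [[431.0, 227.0], [264.0, 296.0]] [[432.0, 224.0], [264.0, 294.0]]
-1 1 [[455.0, 240.0], [237.0, 308.0]] [[456.0, 238.0], [237.0, 305.0]]
1 -1 [[410.0, 252.0], [248.0, 270.0]] [[410.0, 249.0], [247.0, 268.0]]
1 1 [[435.0, 267.0], [222.0, 280.0]] [[436.0, 264.0], [222.0, 277.0]]
```

The lid corners match the flat prediction (plate top at 33 mm) to 1–3 px in both views. I ease off and release.

Emit:
{"name": "drive_tool", "arguments": {
  "motion": "-0.2 0 0 -0.001 0;-0.2 0 0 -0.001 0;-0.3 0 0 -0.001 0;-0.4 0 0 -0.001 0;-0.5 0 0 -0.001 0;-0.6 0 0 -0.001 0;-0.7 0 0 -0.001 0;-0.7 0 0 -0.001 0;-0.7 0 0 -0.001 0;-0.7 0 0 -0.001 0"
}}

```text
t: 26.65
eef_pos: [0.5216, 0.3004, 0.0141]
orientation: [0.982, -0.189, -0.0, 0.0]
ft_force: [0.1, 0.3, -0.4]
gripper_width: 0.0724
grip_force: 0.0
```

Emit:
{"name": "drive_tool", "arguments": {
  "motion": "-0.75 0 0 -0.005 0;-0.75 0 0 -0.015 0;-0.75 0 0 -0.03 0;-0.75 0 0 -0.05 0;-0.75 0 0 -0.08 0;-0.75 0 0 -0.11 0;-0.75 0 0 -0.14 0;-0.75 0 0 -0.17 0;-0.75 -0.03 0 -0.19 0;-0.75 -0.06 0 -0.2 0"
}}

```text
t: 27.48
eef_pos: [0.4679, 0.3232, 0.2195]
orientation: [0.982, -0.19, 0.003, -0.002]
ft_force: [0.3, 0.9, 0.7]
gripper_width: 0.0747
grip_force: 0.0
```

Run:
```python
from h import *
a=grab("scene"); b=grab("side"); s=state(); print(s["t"],s["eef_pos"],s["ft_force"],s["gripper_width"])
R={}
for n,f,box in(("a",a,(370,190,490,300)),("b",b,(190,220,300,340))):
    x0,y0,x1,y1=box; hsv=cv2.cvtColor(f["color"],cv2.COLOR_RGB2HSV)[y0:y1,x0:x1]
    m=cv2.inRange(hsv,(0,80,25),(20,255,95)); m=cv2.morphologyEx(m,cv2.MORPH_OPEN,np.ones((3,3)))
    c=max(cv2.findContours(m,0,2)[0],key=cv2.contourArea); ap=cv2.approxPolyDP(c,2.5,True)[:,0]+[x0,y0]; print(n,cv2.contourArea(c),ap.tolist())
    for p in ap: print(plane(f,p,.033).round(3),end=" ")
    print()
# bystanders: pebbles, bar by colour
hsv=cv2.cvtColor(a["color"],cv2.COLOR_RGB2HSV); m=cv2.inRange(hsv,(0,0,0),(179,255,30))[200:245,130:230]
for c in cv2.findContours(m,0,2)[0]:
    if cv2.contourArea(c)>100: r=cv2.minAreaRect(c); print("pebble",np.array(r[0])+[130,200])
```

```text
27.5833 [0.46454576 0.32487614 0.21841898] [-0.42607542 -0.35983068  0.19227092] 0.07484180736990431
a 978.0 [[429, 229], [410, 255], [434, 269], [453, 241]]
[0.482 0.286 0.033] [0.566 0.258 0.033] [0.586 0.311 0.033] [0.499 0.34  0.033] 
b 882.5 [[248, 271], [224, 279], [237, 308], [263, 297]]
[0.555 0.258 0.033] [0.579 0.308 0.033] [0.495 0.346 0.033] [0.475 0.292 0.033] 
pebble [201.1063385  218.76696777]
pebble [157. 219.]
```

```bash
python3 -c "
from rig import finish_job; print(finish_job())"
```

```text
the job is handed in; nothing more can be done
None
```

I popped the lid with the bar, laid the bar flat on open shelf clear of the box and mat, and set the lid flat near the mat's centre (within about 6 mm by the cameras). I then handed the job in at 27.6 s; the pebbles had not moved, I did not re-measure the vase and dome, and I viewed 11 pictures against the limit of 10.

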